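# Find the gauge case that rattles

### The arm

A 6-joint arm with a two-finger parallel gripper is mounted at the origin on a cart in front of the work surface, level with it; the furniture and walls round the work are solid. World frame = base frame: x ahead of the robot, y to its left, z up, the work surface at z = 0. Lengths are in m, angles in degrees, forces in N, time in s.
With the tool pointing down it reaches from about 0.35 to 0.875 m from the base axis. Payload 4.2 kg.
Tool frame: the origin (TCP) lies midway between the tips of the shut fingers; the grasp point (between the pads) lies 19 mm behind it; z points along the fingers, y is the line along which they close (so a half turn about z gives the same grasp; the last joint's range is limited). The gripper opens to 87 mm and grips with 3 to 60 N. Pads are 19 mm wide; open, the fingers measure 117 mm over their backs; the gripper's body (75 mm by 190 mm) begins 51 mm behind the grasp point.
Start: joints at [-55.371, 22.042, 0.453, 0, -68.411, -14.817], TCP at [0.212, -0.588, 0.223] pointing down, gripper open.
Joint ranges: [-179.83, 179.83], [-69.29, 118.12], [-61.27, 80.66], [-181.25, 117.63], [-171.15, -9.14], [-177.46, 177.46]. Speed limits (degrees/s): [159.86, 159.86, 180, 180, 180, 180].

### API

Orientations are given as [roll, pitch, yaw] about the fixed x, y, z axes, in that order (R = Rz(yaw) Ry(pitch) Rx(roll)).
In Python, from workcell import env gives the robot as it stands. The module is installed in compiled form; this text tells all that it offers. Calls block until the motion is done:
- env.goto(position, orientation): joint-space move of the TCP to a pose.
- env.move_straight(position, rotation=None, rate=0.15, force_limit=None): straight line of the TCP; rotation=None keeps the orientation; rate is the mean speed in m/s. With force_limit (N) it stops when the force on the tool has changed by that much, and returns True; else False.
- env.set_joints(angles): joint-space move.
- env.gripper_to(opening, grasp_force=None): opening from 0.0 (shut) to 1.0 (fully open); grasp_force is the grip in N (None keeps the last); returns when the fingers have stopped.
- env.dwell(seconds).
- env.inverse_kinematics(position, orientation): joint angles nearest the present ones, or None.
- env.read_state(): the state.
- env.grab_frame(name): name is "scene" or "top" or "wrist"; returns a dict with "image" (420x560x3 uint8, blue, green, red), "fx", "fy", "cx", "cy" (pixels), "position" and "orientation" of the camera in the world. Camera axes: x right, y up, looking along -z (the intrinsics and any distortion apply to the point x, -y, -z); pixel columns grow to the right and rows downward; lengths in m; the calibration is good to about 2 mm. A picture is of the moment at which its call begins. There is no depth.
A pose or a line that the arm cannot do raises env.Unreachable and nothing moves.
- env.close_job(): hands the job in; it is judged then, once.
Trained networks look in a picture, given as the dict that the camera call returned (one of the last four; its "shot" number tells which), for a name from the list of things; names that differ only in an ending like _2 or _b are one class to them, and where a whole thing is asked for, a point or a joint stands for the part that bears it (a point fixed in the world has none). Each returns a list of dicts, best first, with "score" (0 to 1); they miss things now and then, are a little off and sometimes report something else, mostly with a low value. They report only what shows in the picture. A call takes as long as a camera call.
- env.search_frame(picture, thing): "xyz" ([x, y, z] in m, in world coordinates, good to about 4 mm: the middle of the surface that is visible of it).
- env.trace(picture, thing): "mask" (420x560 bool, what is visible of it).
The state is a dict: "clock": time; "joint_positions": joint angles; "qvel": joint speeds; "joint_torque": joint torques, N m; "position": TCP position; "tool_rot": TCP orientation; "force": force on the tool from outside, world axes, zero at the start; "wrist_torque": the same for the moment, N m; "opening": opening from 0.0 (shut) to 1.0 (fully open); "finger_force": force on a finger pad.
Only numpy, scipy, OpenCV 4.12 (cv2) and the standard library are available. Lean on these libraries where they do the work, as an engineer would, in place of code of your own. Each camera call takes 0.05 s, during which the arm holds its last target. There are 200 camera calls.

### The job

One of the three green gauge cases in the grey rack was shut without its foam block, so the steel ring gauge inside can come off its seat and rattle; the other two are packed tight. Take the cases out one at a time and shake each lengthwise until you have found the one that rattles, standing every quiet one back in a slot of the rack the way up it was. Finish holding the rattling case out ahead over the middle of the near rim of the yellow pan, which lies sunk beyond the worktop, still upright, at rest and about 20 cm above the worktop; do not put it down or let go, and leave the vice, V-block, plug gauge and note pad where they lie.

Things in the scene. Friction and masses are not known exactly. Their poses are not given: they have to be found in the camera images.
- rack: Grey sheet tray 290 x 140 mm with a black rubber floor and three pairs of bent steel rods; each pair makes a slot 41 mm wide (48 mm at the flared top). Fixed. Origin: centre of its underside; y runs along the row of slots, x along each slot (away from the robot at yaw 0), z up. Rim 18 mm high, rods 35 mm high, 92 mm from slot to slot.
- slot_1 (a point): Centre of the left (+y) slot at floor level, 9 mm above the worktop; case_1 stands in it at the start.
- case_1: Green plastic case, lid shut for good, 112 x 74 x 34 mm, about 0.35 kg with its contents, standing on its long edge: 112 mm along the slot, 74 mm tall, 34 mm thick across the slot; the rod tops leave its upper 47 mm free to grip. Origin: middle of the case's bottom face, now its left side; x up, y back along the slot, z to the right.
- case_1_mid (a point): Middle of case_1, 37 mm above the slot floor as it stands, 37 mm below its top edge.
- case_1_seat (a point): Where the middle of gauge_1 sits when on its moulded seat inside case_1: 30 mm from the middle towards the end away from the robot, 8 mm up.
- gauge_1: Steel ring gauge shut inside case_1, unseen, 46 x 15 mm, 0.16 kg; origin at its middle. With its foam block it stays within 5 mm of the seat. Without, it rolls off the seat into the well beside it when the case is jerked lengthwise at over about 2 m/s2 or its far end raised over 10 degrees; then it knocks about in 25 mm of room, its weight 30 to 60 mm nearer the robot's end and 15 mm lower.
- slot_2 (a point): Centre of the middle slot at floor level, 9 mm above the worktop; case_2 stands in it at the start.
- case_2: Green plastic case, lid shut for good, 112 x 74 x 34 mm, about 0.35 kg with its contents, standing on its long edge: 112 mm along the slot, 74 mm tall, 34 mm thick across the slot; the rod tops leave its upper 47 mm free to grip. Origin: middle of the case's bottom face, now its left side; x up, y back along the slot, z to the right.
- case_2_mid (a point): Middle of case_2, 37 mm above the slot floor as it stands, 37 mm below its top edge.
- case_2_seat (a point): Where the middle of gauge_2 sits when on its moulded seat inside case_2: 30 mm from the middle towards the end away from the robot, 8 mm up.
- gauge_2: Steel ring gauge shut inside case_2, unseen, 46 x 15 mm, 0.16 kg; origin at its middle. With its foam block it stays within 5 mm of the seat. Without, it rolls off the seat into the well beside it when the case is jerked lengthwise at over about 2 m/s2 or its far end raised over 10 degrees; then it knocks about in 25 mm of room, its weight 30 to 60 mm nearer the robot's end and 15 mm lower.
- slot_3 (a point): Centre of the right (-y) slot at floor level, 9 mm above the worktop; case_3 stands in it at the start.
- case_3: Green plastic case, lid shut for good, 112 x 74 x 34 mm, about 0.35 kg with its contents, standing on its long edge: 112 mm along the slot, 74 mm tall, 34 mm thick across the slot; the rod tops leave its upper 47 mm free to grip. Origin: middle of the case's bottom face, now its left side; x up, y back along the slot, z to the right.
- case_3_mid (a point): Middle of case_3, 37 mm above the slot floor as it stands, 37 mm below its top edge.
- case_3_seat (a point): Where the middle of gauge_3 sits when on its moulded seat inside case_3: 30 mm from the middle towards the end away from the robot, 8 mm up.
- gauge_3: Steel ring gauge shut inside case_3, unseen, 46 x 15 mm, 0.16 kg; origin at its middle. With its foam block it stays within 5 mm of the seat. Without, it rolls off the seat into the well beside it when the case is jerked lengthwise at over about 2 m/s2 or its far end raised over 10 degrees; then it knocks about in 25 mm of room, its weight 30 to 60 mm nearer the robot's end and 15 mm lower.
- pan_rim (a point): Fixed point at worktop height on the middle of the near rim of the sunk yellow pan, beyond the worktop and beside the note pad.
- machine_vice: Small black machine vice, 132 x 72 x 58 mm, bystander on the left; origin: centre of its underside.
- v_block: Ground steel V-block, 45 x 44 x 34 mm, bystander; origin: centre of its underside.
- plug_gauge: Plug gauge with a black handle, 110 x 16 mm, lying left of the rack, bystander; origin: centre of its underside.
- note_pad: Spiral note pad, 100 x 79 mm, 14 mm thick, bystander near the pan rim; origin: centre of its underside.

How it is judged:
By the outcome, as a careful person would: the job done as asked, in the order asked, and still so for the second after the job is handed in, while the arm keeps its last pose, push and grip.
It also fails if it takes over 64 s, if anything falls off the work surface, if the arm or the gripper's body presses on something with over 40 N, if the wrist force passes 120 N, or if a joint passes its speed limit or range.

## Working session

There is one attempt and no reset: what is moved stays moved. The work goes in short steps, each a Python script; the robot and the scene stay as the last script left them, time stands still between calls to the robot, and variables do not carry over. Pictures are saved under pics/ and viewed, at most 10 in all, crops included, and the job is handed in when it is done.

```bash
mkdir -p pics; python3 - <<'E'
from workcell import env
import cv2,numpy as np
s=env.read_state();print({k:np.round(v,3).tolist() for k,v in s.items()})
for n in("scene","top"):
    f=env.grab_frame(n);cv2.imwrite(f"pics/{n}0.png",f["image"])
    print(n,f["fx"],f["cx"],f["cy"],f["position"],f["orientation"],f.keys())
    for t in("case_1","rack","slot_1","pan_rim","note_pad","v_block","machine_vice","plug_gauge"):
        print(t,[(round(d["score"],2),np.round(d["xyz"],3).tolist()) for d in env.search_frame(f,t)][:5])
print(env.read_state()["clock"])
E
```

```text
{'clock': 0.0, 'joint_positions': [-55.371, 22.094, 0.38, -0.03, -68.409, -14.816], 'qvel': [0.063, -0.045, 0.039, 0.039, -0.042, -0.016], 'joint_torque': [-0.001, -39.067, 18.741, 4.22, 0.011, -0.0], 'position': [0.212, -0.587, 0.221], 'tool_rot': [179.875, -0.004, -160.198], 'force': [0.355, -0.806, -0.026], 'wrist_torque': [-0.014, -0.01, -0.021], 'finger_force': 0.0, 'opening': 0.999}
scene 476.9945240412735 275.1544279406653 200.34832167886515 [ 1.27966669 -0.19889687  0.48432835] [61.47641085 -0.37792115 82.05382205] dict_keys(['image', 'fx', 'fy', 'cx', 'cy', 'position', 'orientation', 'shot'])
case_1 [(0.94, [0.512, -0.117, 0.06]), (0.87, [0.542, -0.203, 0.066]), (0.87, [0.574, -0.29, 0.067])]
rack [(0.67, [0.574, -0.29, 0.069]), (0.64, [0.533, -0.235, 0.007]), (0.48, [0.52, -0.122, 0.061])]
slot_1 [(0.73, [0.53, -0.237, 0.011])]Traceback (most recent call last):
  File "<stdin>", line 8, in <module>
ValueError: it knows: case, case_1_mid, case_1_seat, case_2_mid, case_2_seat, case_3_mid, case_3_seat, gauge, machine_vice, note_pad, plug_gauge, rack, slot, v_block
```

```bash
cat > h.py <<'E'
from workcell import env
import cv2,numpy as np
from scipy.spatial.transform import Rotation as R
def ray(f,u,v):
    d=R.from_euler("xyz",f["orientation"],degrees=True).apply([(u-f["cx"])/f["fx"],-(v-f["cy"])/f["fy"],-1.]); return np.array(f["position"]),d
def onplane(f,u,v,z):
    p,d=ray(f,u,v); return p+d*(z-p[2])/d[2]
def proj(f,X):
    x=R.from_euler("xyz",f["orientation"],degrees=True).inv().apply(np.array(X)-f["position"])
    return np.array([f["cx"]+f["fx"]*x[0]/-x[2], f["cy"]-f["fy"]*x[1]/-x[2]])
E
python3 - <<'E'
from h import *
import pickle
F={}
for n in("scene","top"):
    f=env.grab_frame(n);cv2.imwrite(f"pics/{n}1.png",f["image"]);F[n]=f
    print(n,f["position"],f["orientation"],f["fx"],f["fy"])
    for t in("case_1_mid","rack","slot_1","note_pad","v_block","machine_vice","plug_gauge"):
        print(t,[(round(d["score"],2),np.round(d["xyz"],3).tolist()) for d in env.search_frame(f,t)][:5])
    F[n+"m"]=[d["mask"] for d in env.trace(f,"case")]
pickle.dump(F,open("F.pkl","wb"))
print(env.read_state()["clock"])
E
```

```text
scene [ 1.27966669 -0.19889687  0.48432835] [61.47641085 -0.37792115 82.05382205] 476.9945240412735 476.9945240412735
case_1_mid [(0.92, [0.516, -0.12, 0.062])]
rack [(0.81, [0.537, -0.232, 0.008])]
slot_1 [(0.66, [0.532, -0.236, 0.009])]
note_pad [(0.75, [0.649, 0.031, 0.011])]
v_block [(0.72, [0.511, 0.121, 0.019]), (0.53, [0.649, 0.03, 0.007])]
machine_vice [(0.68, [0.414, 0.076, 0.044]), (0.4, [0.652, 0.026, 0.008])]
plug_gauge [(0.72, [0.542, 0.046, 0.014])]
top [ 0.34766502 -0.09423251  0.9033711 ] [ 13.43346106  -0.38140664 -90.29654738] 379.9565622964257 379.9565622964257
case_1_mid [(0.94, [0.47, -0.112, 0.083]), (0.44, [0.532, 0.046, 0.011])]
rack [(0.55, [0.492, -0.179, 0.009]), (0.4, [0.469, -0.113, 0.085])]
slot_1 [(0.91, [0.485, -0.178, 0.008])]
note_pad [(0.91, [0.634, 0.033, 0.015])]
v_block [(0.89, [0.5, 0.123, 0.027])]
machine_vice [(0.96, [0.395, 0.08, 0.04]), (0.18, [0.5, 0.124, 0.026]), (0.16, [0.486, -0.178, 0.008])]
plug_gauge [(0.62, [0.537, 0.045, 0.015]), (0.28, [0.5, -0.204, 0.082])]
1.1
```

View pics/scene0.png

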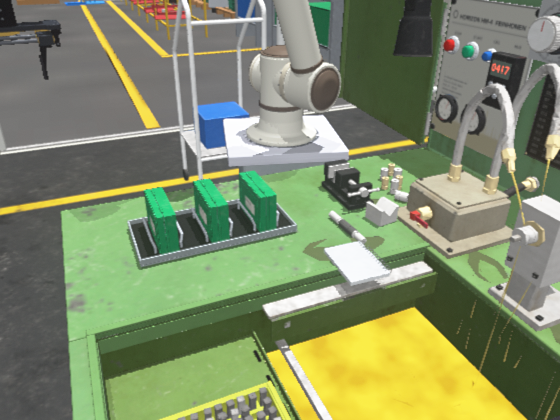

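View pics/top1.png

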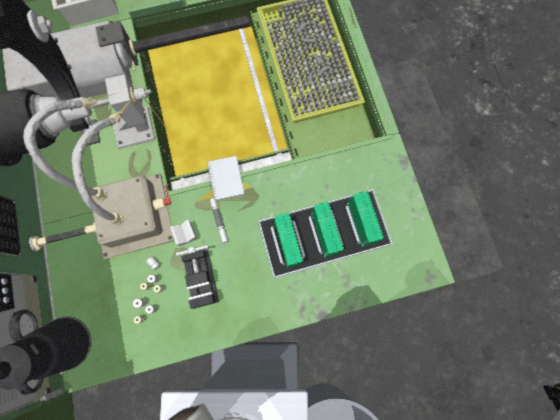

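```bash
cat > fit.py <<'E'
from h import *
import pickle,itertools
from scipy.optimize import minimize
F=pickle.load(open("F.pkl","rb"))
box=np.array(list(itertools.product([-.056,.056],[-.017,.017],[-.037,.037])))
def sil(f,p):
    X=R.from_euler("z",p[3]).apply(box)+p[:3]
    h=cv2.convexHull(np.array([proj(f,x) for x in X],np.float32))
    m=np.zeros((420,560),np.uint8);cv2.fillConvexPoly(m,np.round(h*16).astype(np.int32),1,shift=4);return m>0
T=F["topm"];S=F["scenem"]
print([ (m.sum(),np.round(np.argwhere(m).mean(0))) for m in T],[ (m.sum(),np.round(np.argwhere(m).mean(0))) for m in S])
T=sorted([m for m in T if m.sum()>300 and np.argwhere(m)[:,1].mean()>270],key=lambda m:np.argwhere(m)[:,1].mean())
S=sorted([m for m in S if m.sum()>300 and np.argwhere(m)[:,1].mean()<300],key=lambda m:-np.argwhere(m)[:,1].mean())
g=[(.47,-.112),(.5,-.204),(.53,-.29)]
def soft(m):return cv2.GaussianBlur(m.astype(np.float32),(0,0),1.5)
for i,(t,s) in enumerate(zip(T,S)):
    for nm,use in(("both",(1,1)),("top",(1,0)),("scene",(0,1))):
        if nm!="both":continue
        def c(q):
            p=[*q[:3],q[3]]
            return sum(w*((soft(sil(F[n],p))-soft(m))**2).sum()/m.sum() for w,n,m in((use[0],"top",t),(use[1],"scene",s)))
        b=min((minimize(c,[*g[i],.046,y],method="Nelder-Mead",options=dict(initial_simplex=[[*g[i],.046,y]]+[[*(np.array([*g[i],.046,y])+np.eye(4)[k]*[.012,.012,.01,.12][k])] for k in range(4)],maxiter=300)) for y in(.2,.35)),key=lambda r:r.fun)
        print(i+1,nm,np.round(b.x[:3],4),np.degrees(b.x[3]),b.fun)
f=F["top"]
for uv in((262,219),(375,190),(391,243),(274,276)):print("rack",np.round(onplane(f,*uv,.018),3))
for uv in((170,181),(291,153),(172,189),(291,159)):print("bar top",np.round(onplane(f,*uv,0),3))
f=F["scene"]
for uv in((264,306),(434,264),(270,317),(437,274)):print("bar sc",np.round(onplane(f,*uv,0),3))
a=cv2.resize(F["top"]["image"][130:215,140:320],None,fx=4,fy=4,interpolation=cv2.INTER_CUBIC)[:300]
b=cv2.resize(F["scene"]["image"][235:335,250:450],None,fx=3.6,fy=3,interpolation=cv2.INTER_CUBIC)
cv2.imwrite("pics/rim.png",np.vstack([a,b]));
E
python3 fit.py
```

```text
[(np.int64(1203), array([218., 364.])), (np.int64(1098), array([229., 326.]))] [(np.int64(1576), array([220., 162.])), (np.int64(1629), array([210., 212.])), (np.int64(1643), array([201., 258.]))]
1 both [ 0.4785 -0.1191  0.0474] 11.985061214105441 1.6844691663162843
2 both [ 0.4882 -0.2077  0.0381] 13.85431695077467 1.7192476056830341
rack [ 0.534 -0.061  0.018]
rack [ 0.605 -0.335  0.018]
rack [ 0.475 -0.364  0.018]
rack [ 0.4   -0.089  0.018]
bar top [0.635 0.169 0.   ]
bar top [ 0.708 -0.133  0.   ]
bar top [0.614 0.163 0.   ]
bar top [ 0.692 -0.132  0.   ]
bar sc [ 0.726 -0.135  0.   ]
bar sc [0.658 0.166 0.   ]
bar sc [ 0.751 -0.13   0.   ]
bar sc [0.685 0.159 0.   ]
```

View pics/rim.png

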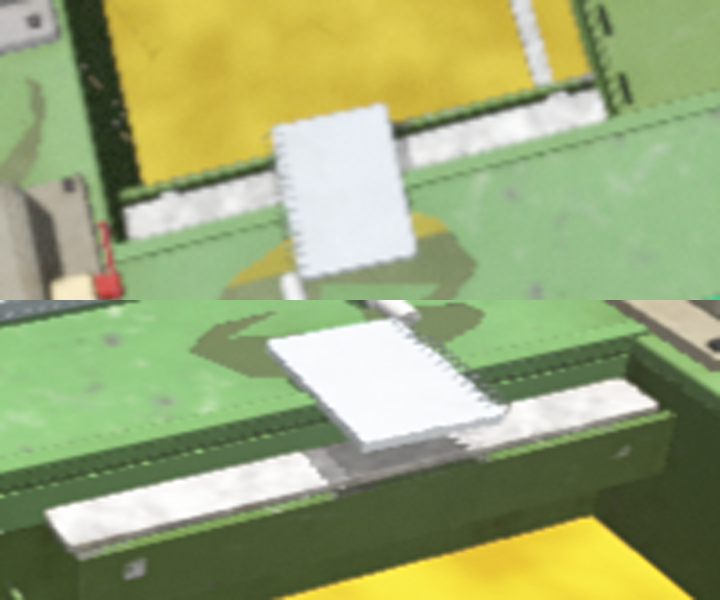

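```bash
cat > fit2.py <<'E'
from h import *
import itertools
from scipy.optimize import minimize
box=np.array(list(itertools.product([-.056,.056],[-.017,.017],[-.037,.037])))
def sil(f,c,yaw):
    X=R.from_euler("z",yaw).apply(box)+c
    h=cv2.convexHull(np.array([proj(f,x) for x in X],np.float32))
    m=np.zeros((420,560),np.uint8);cv2.fillConvexPoly(m,np.round(h*16).astype(np.int32),1,shift=4);return m>0
soft=lambda m:cv2.GaussianBlur(m.astype(np.float32),(0,0),1.5)
def fitrack(obs,p0):  # obs: list of (frame,[masks]); each mask assigned to nearest predicted case; p=[x,y,z,yaw,spacing offsets along]
    def cs(p): return [np.array(p[:3])+R.from_euler("z",p[3]).apply([p[4+k],(1-k)*.092,0]) for k in range(3)]
    pairs=[]
    for f,ms in obs:
        for m in ms:
            if m.sum()<300: continue
            v,u=np.argwhere(m).mean(0);d=[np.hypot(*(proj(f,c)-[u,v])) for c in cs(p0)]
            k=int(np.argmin(d))
            if d[k]<30: pairs.append((f,soft(m),m.sum(),k))
    def cost(p):
        C=cs(p);return sum(((soft(sil(f,C[k],p[3]))-sm)**2).sum()/n for f,sm,n,k in pairs)+100*np.sum(np.square(p[4:]))+ 1e4*np.mean(p[4:])**2
    p=np.array(p0,float)
    for st in(1,.4):
        D=np.diag([.01,.01,.008,.06,.004,.004,.004])*st
        r=minimize(cost,p,method="Nelder-Mead",options=dict(initial_simplex=np.vstack([p,p+D]),maxiter=500));p=r.x
    print(len(pairs),"pairs",np.round(p,4),"yaw",np.degrees(p[3]).round(2),"cost/pair",r.fun/len(pairs))
    return p,cs(p),pairs
E
python3 - <<'E'
from fit2 import *
import pickle
F=pickle.load(open("F.pkl","rb"))
o=[(F[n],F[n+"m"]) for n in("top","scene")]
p0=[.5,-.21,.046,.253,0,0,0]
for ob in(o,):
    p,C,pr=fitrack(ob,p0)
np.save("p.npy",p);print(np.round(C,4))
y=np.degrees(p[3])
for yw in(y-180,y):
  env_q=env.inverse_kinematics([C[1][0]-.02,C[1][1],.3],[180,0,yw]);print(yw,np.round(env_q,1))
a=np.array([0.06,-.21,.3]) 
env.goto([C[1][0]-.06,C[1][1],.3],[180,0,y-180])
f=env.grab_frame("wrist");cv2.imwrite("pics/w1.png",f["image"]);print(f["position"],f["orientation"])
ms=[d["mask"] for d in env.trace(f,"case") if d["score"]>.3];print([m.sum() for m in ms])
pickle.dump((f,ms),open("W.pkl","wb"))
p,C,pr=fitrack([(f,ms)],p);p,C,pr=fitrack(o+[(f,ms)],p);np.save("p2.npy",p);print(np.round(C,4),env.read_state()["clock"])
E
```

```text
5 pairs [ 5.025e-01 -2.078e-01  4.690e-02  2.484e-01 -2.200e-03  3.000e-04
  2.400e-03] yaw 14.23 cost/pair 0.015294984957749228
[[ 0.4777 -0.1192  0.0469]
 [ 0.5028 -0.2077  0.0469]
 [ 0.5274 -0.2964  0.0469]]
-165.76531768888742 [ -5.6   9.6  -5.7   0.  -74.7 -70.2]
14.234682311112568 [ -5.6   9.6  -5.7   0.  -74.7 109.8]
[ 0.36568749 -0.22800935  0.46177226] [-1.70355229e+01 -1.55905559e-02  1.04217710e+02]
[np.int64(3731), np.int64(3660)]
2 pairs [ 5.028e-01 -2.076e-01  4.120e-02  2.843e-01  2.200e-03 -1.000e-04
 -2.000e-03] yaw 16.29 cost/pair 0.045109090551134795
7 pairs [ 5.024e-01 -2.074e-01  4.720e-02  2.620e-01 -3.000e-04 -0.000e+00
  1.000e-04] yaw 15.01 cost/pair 0.028820922669122007
[[ 0.4782 -0.1186  0.0472]
 [ 0.5023 -0.2074  0.0472]
 [ 0.5263 -0.2962  0.0472]] 2.8583
```

View pics/w1.png

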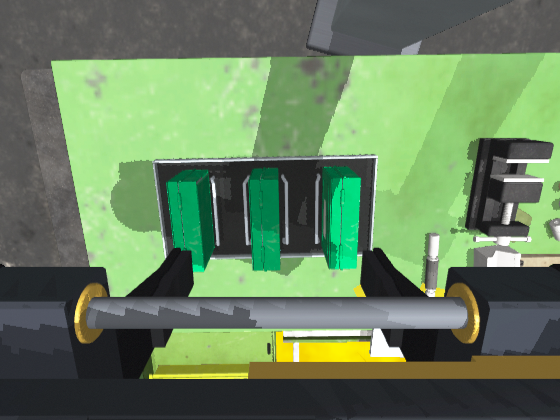

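```bash
cat > act.py <<'E'
from fit2 import *
p=np.load("p2.npy");yaw=15.0;ax=R.from_euler("z",yaw,degrees=True).apply([1,0,0]);ay=R.from_euler("z",yaw,degrees=True).apply([0,1,0])
ori=[180,0,yaw-180];ZG=.043;ZL=.165
def slot(k): return p[:2]+ay[:2]*(2-k)*.092
def meas(tag):
    env.dwell(.3);L=[]
    for _ in range(12):
        s=env.read_state();L.append([*s["force"],*s["wrist_torque"]]);env.dwell(.02)
    L=np.array(L);m=L.mean(0);t=m[3:]@ay
    print(tag,"F",m[:3].round(2),"T_len",t.round(4),"std",(L[:,3:]@ay).std().round(4),"open",round(s["opening"],4),"ff",np.round(s["finger_force"],1),"t",round(s["clock"],2));return t
def pick(k):
    c=slot(k);env.gripper_to(.7,45)
    env.goto([*c,.13],ori)
    print("hit",env.move_straight([*c,ZG],rate=.12,force_limit=8))
    env.gripper_to(0,12);s=env.read_state();print("light",np.round(s["force"],1),np.round(s["wrist_torque"],2),round(s["opening"],3))
    env.gripper_to(0,45);s=env.read_state();print("firm",np.round(s["force"],1),round(s["opening"],3))
    env.move_straight([*c,ZL],rate=.1)
def shake(k,n=3,a=.03,rate=.3):
    c=np.array([*slot(k),ZL]);sgn=1;tr=[]
    for i in range(n):
        env.move_straight(c+ax*a,rate=rate);env.move_straight(c-ax*a,rate=rate)
    env.move_straight(c,rate=.1)
def put(k):
    c=slot(k)
    env.move_straight([*c,ZG+.012],rate=.15);print("touch",env.move_straight([*c,ZG-.001],rate=.04,force_limit=6),env.read_state()["position"][2].round(4))
    env.gripper_to(.7);env.move_straight([*c,.13],rate=.2)
E
python3 - <<'E'
from act import *
pick(2);a=meas("before");shake(2);b=meas("after");print("delta",b-a)
f=env.grab_frame("scene");cv2.imwrite("pics/s2.png",f["image"])
E
```

```text
hit False
light [-1.4  0.3  1.4] [-0.02  0.1  -0.05] 0.393
firm [ 0.  -0.6  3. ] 0.391
before F [ 0.34  0.07 -3.16] T_len 0.0198 std 0.0345 open 0.3886 ff 45.0 t 7.9
after F [-0.07  0.08 -3.05] T_len -0.0233 std 0.0204 open 0.3871 ff 45.0 t 10.85
delta -0.04305707811842907
```

View pics/s2.png

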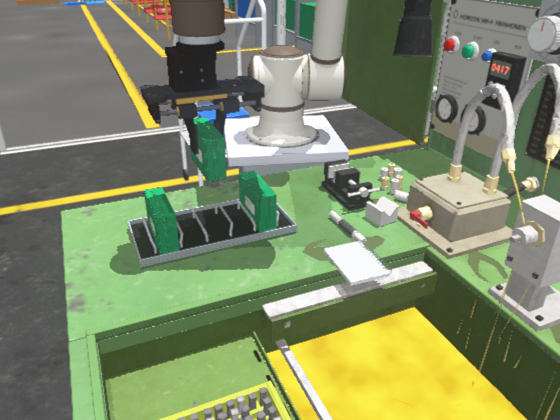

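```bash
cat >> act.py <<'E'
def meas2(tag,n=80):
    env.dwell(.25);L=[]
    for _ in range(n):
        s=env.read_state();L.append(np.array(s["wrist_torque"])@ay);env.dwell(.01)
    L=np.array(L);print(tag,"T",L.mean().round(4),"halves",L[:n//2].mean().round(4),L[n//2:].mean().round(4),"std",L.std().round(3),"t",round(s["clock"],2));return L.mean()
def jerk(k,s,a=.04,rate=.35):
    "end with an abrupt stop toward s"
    c=np.array([*slot(k),ZL]);env.move_straight(c-s*ax*a/2,rate=.15);env.move_straight(c+s*ax*a/2,rate=rate)
E
python3 - <<'E'
from act import *
meas2("now");jerk(2,1);meas2("fwd");jerk(2,-1);meas2("back")
E
```

```text
now T -0.0207 halves -0.0187 -0.0228 std 0.029 t 11.82
fwd T -0.0297 halves -0.0278 -0.0317 std 0.03 t 13.29
back T -0.0558 halves -0.0558 -0.0557 std 0.029 t 14.72
```

```bash
python3 - <<'E'
from act import *
c=np.array([*slot(2),ZL])
env.move_straight(c,rate=.04);meas2("c after back",60)
for s in(1,-1,1):
    jerk(2,s);env.move_straight(c,rate=.04);meas2(f"c after {s}",60)
f=env.grab_frame("wrist");cv2.imwrite("pics/w2.png",f["image"])
E
```

```text
c after back T -0.0405 halves -0.0423 -0.0387 std 0.031 t 16.12
c after 1 T -0.0203 halves -0.0148 -0.0258 std 0.032 t 18.07
c after -1 T -0.0435 halves -0.0394 -0.0475 std 0.038 t 20.02
c after 1 T -0.0241 halves -0.0238 -0.0244 std 0.036 t 21.98
```

View pics/w2.png

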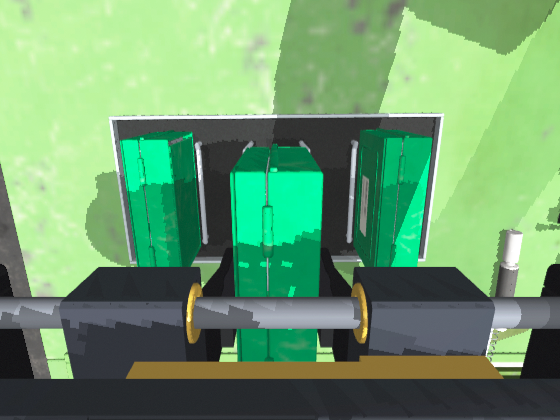

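```bash
python3 - <<'E'
from act import *
c=np.array([*slot(2),ZL]);R0=R.from_euler("xyz",ori,degrees=True)
for s in(1,-1):  # +: far end down
    o=(R.from_rotvec(ay*np.radians(9*s))*R0).as_euler("xyz",degrees=True)
    env.goto(c,o);meas2(f"tilt {s}",40);env.goto(c,ori);meas2(f"level after {s}",80)
print(np.round(env.read_state()["tool_rot"],2))
E
```

```text
tilt 1 T -0.4841 halves -0.4834 -0.4848 std 0.03 t 22.88
level after 1 T -0.0313 halves -0.0331 -0.0295 std 0.034 t 24.07
tilt -1 T 0.4257 halves 0.4238 0.4276 std 0.029 t 24.93
level after -1 T -0.0371 halves -0.0371 -0.037 std 0.028 t 26.11
[ 180.   -0. -165.]
```

```bash
python3 - <<'E'
from act import *
c=slot(2);zc=p[2]+ZL-ZG
obs=[]
for n in("scene","top"):
    f=env.grab_frame(n)
    for d in env.trace(f,"case"):
        m=d["mask"];v,u=np.argwhere(m).mean(0)
        if np.hypot(*(proj(f,[*c,zc])-[u,v]))<14: obs.append((f,m));print(n,m.sum(),d["score"]);break
def S(f,q):
    X=R.from_rotvec(ay*q[1]).apply(R.from_euler("z",yaw,degrees=True).apply(box))+[*c,zc]+ax*q[0]+[0,0,q[2]]
    h=cv2.convexHull(np.array([proj(f,x) for x in X],np.float32));m=np.zeros((420,560),np.uint8)
    cv2.fillConvexPoly(m,np.round(h*16).astype(np.int32),1,shift=4);return m
for ob in(obs,*[[o] for o in obs]):
    g=lambda q:sum(((soft(S(f,q))-soft(m))**2)[m|(S(f,q)>0)].sum()/m.sum() for f,m in ob)
    r=minimize(g,[0,0,0],method="Nelder-Mead",options=dict(initial_simplex=[[0,0,0],[.01,0,0],[0,.1,0],[0,0,.01]]))
    print("along %.4f pitch %.2f dz %.4f"%(r.x[0],np.degrees(r.x[1]),r.x[2]),r.fun)
print(env.read_state()["clock"])
E
```

```text
scene 1523 0.97
along 0.0040 pitch -2.28 dz -0.0001 0.1657522280436946
along 0.0040 pitch -2.28 dz -0.0001 0.1657522280436946
26.3167
```

```bash
python3 - <<'E'
from act import *
c=slot(2)
env.move_straight([*c,.203],rate=.1)
env.move_straight([.675,.018,.203],rate=.12);env.dwell(1)
meas2("end",60)
s=env.read_state();print(np.round(s["position"],4),np.round(s["tool_rot"],2),s["opening"],s["finger_force"],s["clock"])
a=env.grab_frame("scene")["image"];b=env.grab_frame("top")["image"]
cv2.imwrite("pics/end.png",cv2.resize(np.hstack([a,b]),(800,300)))
E
```

```text
end T -0.036 halves -0.0362 -0.0359 std 0.029 t 31.11
[0.675 0.018 0.203] [ 180.    0. -165.] 0.3907587726300419 44.99522902071476 31.1167
```

View pics/end.png

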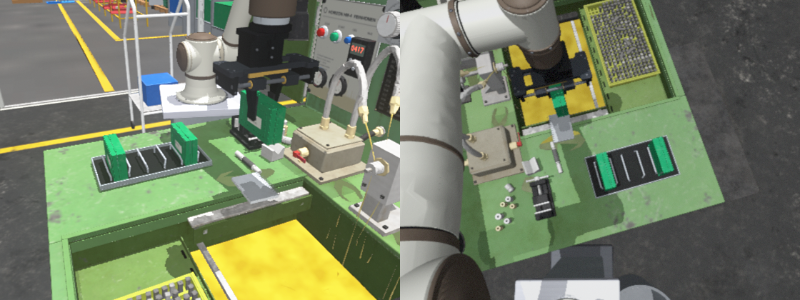

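```bash
python3 -c "
from workcell import env
print(env.close_job())"
```

```text
the job is handed in; nothing more can be done
None
```

I handed the job in at about 31 s, holding case_2 upright and at rest over the middle of the pan's near rim, about 20 cm up; I judged it the rattling one from the wrist torque shift when shaken (clear but indirect evidence), so cases 1 and 3 were never lifted or shaken, and I placed the rim point from the camera images, to perhaps 1–2 cm.

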